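Spring open the board test fixture

TASK

Open the circuit-board test fixture: press its release tab down with a fingertip so that the latch lets go and the lid springs up part of the way, then push the lid on over with the fingers until it rests fully open, leaning back against its stop, and move clear. Nothing is to be picked up or carried: leave the board lying in its nest and the meter, spool and screwdriver where they are.

Things in the scene. Friction and masses are not known exactly. Their poses are not given: they have to be found in the camera images.
- fixture: Board test fixture, a grey painted case 120 mm (x) by 130 mm (y) by 60 mm tall, fixed to the bench. Origin at the centre of its underside on the bench; z up; its own -x side is the front (release tab), its +x side the back (lid hinge). The front faces roughly towards the robot, the yaw varies.
- lid (a joint): Angle of the lid, an aluminium frame with a clear window: 120 mm from hinge to front edge, 130 mm wide, 7 mm thick, 120 g. 0 = shut and latched, flat; grows as it opens up and back. Unlatched, a spring lifts it in about 1 s to about 1.1 rad and no further; from there it swings under its own weight alone: pushed past upright (1.57 rad) it sinks back to its stop at 1.9 rad.
- lid_edge (a point): Middle of the lid's front edge, on its underside; moves with the lid. About 61 mm above the bench when shut, 167 mm when sprung up (1.1 rad); the upright lid reaches 180 mm.
- lid_hinge (a point): Point of the lid's hinge axis in the middle of the case's width, 60 mm above the bench and 60 mm behind the fixture's origin (towards its +x). The axis runs along the fixture's y.
- release_tab (a joint): Angle of the release tab, a small steel rocker in the middle of the case's front. 0 = at rest (hook nose over the lid's front edge), grows as its pad is pressed down; the lid is let go at about 0.15 rad, the end stop is at 0.28 rad. It takes about 2 to 3 N on the pad to let go and 5 N to reach the stop; the pad's centre goes down about 5 mm and 10 mm. It springs back by itself.
- tab_pad (a point): Centre of the upper face of the tab's steel press pad, 26 mm (fixture x) by 40 mm (fixture y), level, 44 mm above the bench at rest; it stands out in front of the case, its centre 61 mm in front of the lid's front edge. The pad tips with the tab about a pivot 36 mm behind (towards the case) and 12 mm below this point.
- board_center (a point): Centre of the loose green circuit board, 80 by 60 mm, 60 g, lying in its nest inside the case under the lid, its underside 30 mm above the bench. To be left alone.
- meter_center (a point): Centre of a loose grey hand-held meter lying flat on the bench beside the fixture, 140 by 72 mm, 40 mm tall with its dial (centre 17 mm up). To be left alone.
- spool_center (a point): Centre of a loose aluminium solder spool standing on the bench beside the fixture, 56 mm across, 50 mm tall (centre 25 mm up). To be left alone.
- screwdriver: A loose screwdriver lying on the bench beside the fixture, 160 mm long along its x, under 35 mm tall; origin under its middle. To be left alone.
Not all that is in view belongs to the job. Of the things that look like the fixture, the smallest one is meant.

How it is judged:
On the way, in this order (a step that is already met when the one before it is completed fails the run):
1. the release tab is pressed down (value of joint release_tab above 0.1 rad), for 0.02 s.
2. the lid has sprung up (value of joint lid above 0.8 rad), for 0.1 s.
At the end, for the whole second after the job is handed in: The lid rests fully open against its stop (over 1.8 rad of 1.9, not moving), the release tab has sprung back (under 0.05 rad), the board is still in its nest (within 12 mm) and the meter, spool and screwdriver are within 25 mm of where they were (value of joint lid above 1.8 rad and velocity of joint lid between -0.05 and 0.05 rad/s and value of joint release_tab below 0.05 rad and distance of board_center from where it was at the start of the episode below 0.012 m and distance of each of meter_center, spool_center, screwdriver from where it was at the start of the episode below 0.025 m); the robot touches nothing.
It fails at once if the board is lifted or pushed out of its nest (distance of board_center from where it was at the start of the episode above 0.012 m).
It fails at once if the meter, spool or screwdriver is lifted or moved away (distance of any of meter_center, spool_center, screwdriver from where it was at the start of the episode above 0.025 m).
It also fails if it takes over 43 s, if anything falls off the work surface, if the arm or the gripper's body presses on something with over 40 N, if the wrist force passes 120 N, or if a joint passes its speed limit or range.

ROBOT

A 6-joint arm with a two-finger parallel gripper is mounted at the origin on the work surface. World frame = base frame: x ahead of the robot, y to its left, z up, the work surface at z = 0. Lengths are in m, angles in rad, forces in N, time in s.
With the tool pointing down it reaches from about 0.425 to 0.95 m from the base axis. Payload 3.5 kg.
Tool frame: the origin (TCP) lies midway between the tips of the shut fingers; the grasp point (between the pads) lies 19 mm behind it; z points along the fingers, y is the direction in which the jaws open and shut (so a half turn about z gives the same grasp; the last joint's range is limited). The gripper opens to 85 mm and grips with 20 to 120 N. Pads are 22 mm wide; open, the fingers measure 114 mm over their backs; the gripper's body (76 mm by 85 mm) begins 54 mm behind the grasp point. The pads swing forward as they close: fully open they stand 13 mm farther back than shut.
Start: joints at [-1.279, 0.286, 1.577, -0, 1.279, -0.15], TCP at [0.289, -0.61, 0.231] pointing down, gripper open.
Joint ranges: [-2.77, 2.77], [-0.9, 2.22], [0.21, 2.48], [-1.53, 4.67], [0.24, 2.81], [-2.84, 2.84]. Speed limits (rad/s): [2.79, 2.79, 3.14, 3.14, 3.14, 3.14].

INTERFACE

Orientations are given as a unit quaternion [x, y, z, w].
In Python, from plant import * gives the robot as it stands.
- The arm moves only by the shell command python3 -m jog 'ROWS' [FORCE]. ROWS is a JSON object of lists of equal length, an entry for each row: "travel": the shift along the world's x, y, z in mm, a list of three; "dr": the turn, a rotation vector about the world's x, y, z in degrees, a list of three; "jaw": the closure in counts, from 0 (fully open) to 255 (shut). In form: {"travel": [[x, y, z], ...], "dr": [[wx, wy, wz], ...], "jaw": [jaw, ...]}. A call has 1 to 5 rows; each row shifts and turns the commanded pose from where the row before left it; what a row does not reach is not made up. A row lasts 1/12 s, in which the tool goes at most 41.7 mm and 7.16 degrees, less where a joint would pass 70% of its speed; a pose out of reach is approached as far as the arm can. A call is refused whole if a number of a shift passes 41.7 or a number of a turn 7.16, either way. A call with a gripper value outside its range is refused whole. The fingers move at their own pace and stop on an object; FORCE is the grip in N (left out, the last holds). Time passes only in rows, so rows that do not move let the fingers close. It gives the time, the measured TCP pose, the force and the opening at its end, in the units of the state.
- get_state(): the state, without advancing time (a new reading comes with each control period).
- read_camera(name): name is "scene" or "top"; returns the picture (420x560x3 uint8, red, green, blue); there is no depth.
- camera_info(name): a dict with "K" (3x3 intrinsics, pixels), "R" (3x3) and "t" (3): a world point X has camera coordinates R X + t. Camera axes: x right, y down, z forward; pixel columns grow to the right and rows downward; lengths in m; the calibration is good to about 2 mm. A picture is of the moment at which its call begins. camera_info takes no time and is no camera call.
- sign_off(): hands the job in, once; it reports no verdict.
The state is a dict: "time": time; "qpos": joint angles; "dq": joint speeds; "joint_efforts": joint torques, N m; "eef_pos": TCP position; "tcp_rot": TCP orientation; "contact_force": force on the tool from outside, world axes, zero at the start; "wrist_torque": the same for the moment, N m; "opening": opening from 0.0 (shut) to 1.0 (fully open).
Only numpy, scipy, OpenCV 4.12 (cv2) and the standard library are available. Lean on these libraries where they do the work, as an engineer would, in place of code of your own. Each camera call takes 0.05 s, during which the arm holds its last target. There are 200 camera calls.

## Working session

There is one attempt and no reset: what is moved stays moved. The work goes in short steps, Python scripts to look and compute and a shell command to move; the robot and the scene stay as the last step left them, time stands still between calls to the robot, and variables do not carry over. Pictures are saved under pics/ and viewed, about 8 in all and at most 12, crops included, and the job is handed in when it is done.

```bash
mkdir -p pics; python3 - <<'E'
from plant import *
import cv2
for n in("scene","top"):
    im=read_camera(n); cv2.imwrite(f"pics/{n}0.png",im[:,:,::-1])
    i=camera_info(n);print(n,i)
print(get_state())
E
```

```text
scene {'K': array([[406.30576774,   0.        , 281.80841026],
       [  0.        , 406.30576774, 207.65882426],
       [  0.        ,   0.        ,   1.        ]]), 'R': array([[ 0.90389148,  0.42764583, -0.00996174],
       [ 0.28407422, -0.61751773, -0.7334669 ],
       [-0.31981561,  0.66014461, -0.67965217]]), 't': array([-0.52424013, -0.05645776,  0.9653775 ])}
top {'K': array([[391.95378443,   0.        , 287.26697479],
       [  0.        , 391.95378443, 204.49896717],
       [  0.        ,   0.        ,   1.        ]]), 'R': array([[ 0.02778694, -0.99959882, -0.00548449],
       [-0.99823039, -0.0274595 , -0.05274522],
       [ 0.05257346,  0.00694042, -0.99859294]]), 't': array([0.06940743, 0.519656  , 0.95927572])}
{'time': 0.1, 'qpos': array([-1.27898884e+00,  2.87137422e-01,  1.57803891e+00,  9.48823627e-07,
        1.27862303e+00, -1.50007221e-01]), 'dq': array([-0.00083061, -0.0033919 , -0.00424186, -0.00179451,  0.00066285,
       -0.00089198]), 'joint_efforts': array([ 1.54540696e-03, -4.07293010e+01, -2.93699831e+01, -1.50324563e-04,
        3.35163888e-03,  1.30002624e-05]), 'eef_pos': array([ 0.28846407, -0.60959002,  0.23004078]), 'tcp_rot': array([ 9.75698472e-01,  2.19114752e-01, -7.77094153e-05, -1.10061422e-03]), 'contact_force': array([-0.84491044, -0.00616626, -0.0654213 ]), 'wrist_torque': array([-0.01880143, -0.03805048,  0.02867817]), 'opening': 1.002504313321036}
```

View pics/top0.png

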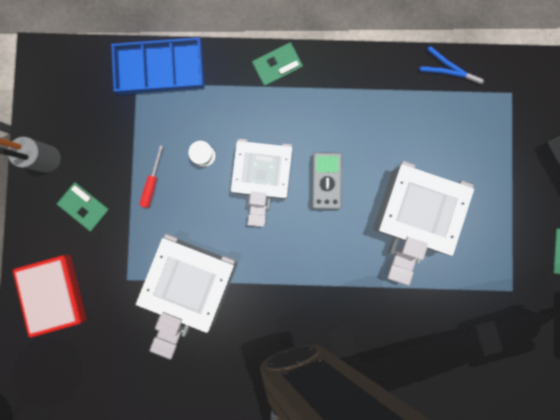

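View pics/scene0.png

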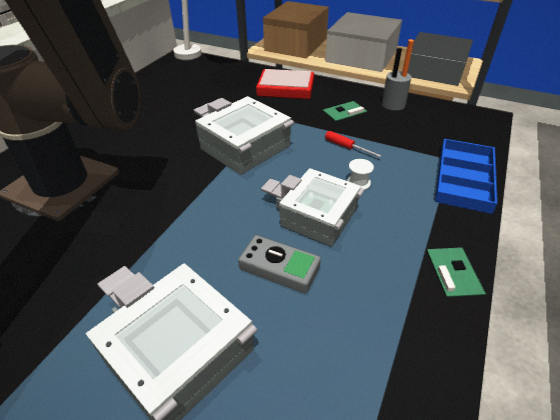

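Three candidates look like the fixture: top (262,170) / scene (320,200), top (185,283) / scene (245,130), and top (427,208) / scene (170,340). The middle one is smallest, and has the spool, meter and screwdriver beside it. I'll confirm that in an enlarged crop and measure it.

```bash
cat > h.py <<'E'
import numpy as np,cv2
from plant import *
def ray(n,p):
    i=camera_info(n);R,t=i["R"],i["t"]
    return -R.T@t, R.T@np.linalg.inv(i["K"])@np.array([p[0],p[1],1.])
def onz(n,p,z):
    c,d=ray(n,p);return c+d*(z-c[2])/d[2]
def tri(p,q):
    c,d=ray("top",p);e,f=ray("scene",q)
    s=np.linalg.lstsq(np.c_[d,-f],e-c,rcond=None)[0]
    a,b=c+d*s[0],e+f*s[1];return (a+b)/2,np.linalg.norm(a-b)
def proj(n,X):
    i=camera_info(n);v=i["K"]@(i["R"]@X+i["t"]);return v[:2]/v[2]
E
python3 - <<'E'
from h import *
a=cv2.imread("pics/top0.png")[130:235,215:305];b=cv2.imread("pics/scene0.png")[160:245,255:370]
a=cv2.resize(a,None,fx=4.4,fy=4.4,interpolation=2);b=cv2.resize(b,None,fx=3.4,fy=3.4,interpolation=2)
o=np.zeros((max(len(a),len(b)),a.shape[1]+b.shape[1],3),np.uint8);o[:len(a),:a.shape[1]]=a;o[:len(b),a.shape[1]:]=b
cv2.imwrite("pics/crop.png",o);print(o.shape,a.shape)
E
```

```text
(462, 787, 3) (462, 396, 3)
```

View pics/crop.png

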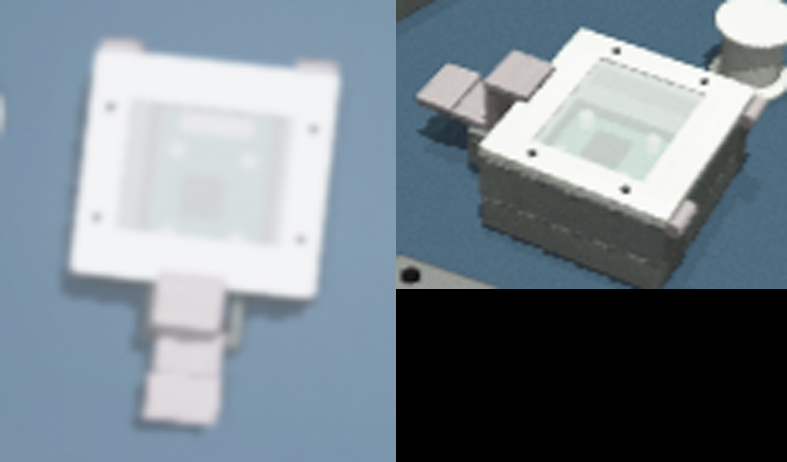

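The crop confirms it: a small lid with the green board visible under the window. The lid corners are at crop-top (98,48), (340,68), (314,298), (70,272) and the pad centre is near (182,398). In the scene crop the pad is near (452,88).

```bash
python3 - <<'E'
from h import *
T=lambda x,y:((x+.5)/4.4+215-.5,(y+.5)/4.4+130-.5)
S=lambda x,y:((x-396+.5)/3.4+255-.5,(y+.5)/3.4+160-.5)
t=dict(BL=(98,48),BR=(340,68),FR=(314,298),FL=(70,272),pad=(182,398))
s=dict(BL=(754,93),BR=(673,222),FR=(482,150),FL=(584,28),pad=(453,90))
P={}
for k in t:
    P[k],e=tri(T(*t[k]),S(*s[k]));print(k,P[k].round(4),round(e,4), onz("top",T(*t[k]),.067 if k!="pad" else .044).round(4),onz("scene",S(*s[k]),.067 if k!="pad" else .044).round(4))
Q={k:onz("top",T(*t[k]),.067) for k in t}
f=(Q['FL']+Q['FR'])/2;b=(Q['BL']+Q['BR'])/2;d=b-f
print("front",f,"hinge",b,"len",np.linalg.norm(d),"w",np.linalg.norm(Q['FL']-Q['FR']),"yaw",np.degrees(np.arctan2(d[1],d[0])))
w=Q['FL']-Q['FR'];print("yaw w",np.degrees(np.arctan2(-w[0],w[1])))
u=d/np.linalg.norm(d);print("pad pred",f-u*.061, "u",u)
print("meter",onz("top",(326,181),.034),"spool",onz("top",(201,153),.05),"scr",onz("top",(151,178),.015))
for n,p in(("meterc",(312,155)),("meter",(341,208))):print(n,onz("top",p,.034))
E
```

```text
BL [0.6633 0.2071 0.0644] 0.001 [0.6632 0.2069 0.067 ] [0.6635 0.2036 0.067 ]
BR [0.6561 0.0766 0.0684] 0.0013 [0.6558 0.0764 0.067 ] [0.6563 0.0784 0.067 ]
FR [0.5331 0.0878 0.0659] 0.0036 [0.5315 0.0869 0.067 ] [0.5351 0.0877 0.067 ]
FL [0.5435 0.2185 0.068 ] 0.0038 [0.5419 0.2177 0.067 ] [0.5445 0.2208 0.067 ]
pad [0.478  0.159  0.0385] 0.0035 [0.4765 0.1576 0.044 ] [0.4826 0.1541 0.044 ]
front [0.53667411 0.15229562 0.067     ] hinge [0.65949827 0.14164186 0.067     ] len 0.1232853507358393 w 0.13125320429766588 yaw -4.957425158430345
yaw w -4.52607783656943
pad pred [0.4759023  0.15756696 0.067     ] u [ 0.99625919 -0.08641548  0.        ]
meter [ 0.57642455 -0.0091949   0.034     ] spool [0.63417465 0.29480401 0.05      ] scr [0.57428554 0.4252712  0.015     ]
meterc [0.63939255 0.0264759  0.034     ]
meter [ 0.51155813 -0.04707825  0.034     ]
```

Fixture: yaw about -5°, pad centre about (0.4775, 0.158, 0.044), hinge about (0.658, 0.142). I'll shut the fingers, turn the tool about -30° about z, and travel high over the clutter.

```bash
python3 -m jog '{"travel":[[21,31,0],[21,31,0],[21,31,0],[21,31,0],[21,31,0]],"dr":[[0,0,-6],[0,0,-6],[0,0,-6],[0,0,-6],[0,0,-6]],"jaw":[255,255,255,255,255]}' 40
python3 -m jog '{"travel":[[21,31,0],[21,31,0],[21,31,0],[21,31,0],[21,31,0]],"dr":[[0,0,0],[0,0,0],[0,0,0],[0,0,0],[0,0,0]],"jaw":[255,255,255,255,255]}'
python3 -m jog '{"travel":[[0,38,0],[0,38,0],[0,38,0],[0,38,0],[0,38,0]],"dr":[[0,0,0],[0,0,0],[0,0,0],[0,0,0],[0,0,0]],"jaw":[255,255,255,255,255]}'
python3 -m jog '{"travel":[[0,38,0],[0,38,0],[0,38,0],[0,38,0],[0,0,0]],"dr":[[0,0,0],[0,0,0],[0,0,0],[0,0,0],[0,0,0]],"jaw":[255,255,255,255,255]}'
```

```text
time: 0.52
eef_pos: [0.3941, -0.4534, 0.2306]
tcp_rot: [0.999, -0.044, -0.0, -0.001]
contact_force: [0.4, -0.0, 0.5]
opening: 0.3
time: 0.93
eef_pos: [0.4991, -0.2983, 0.2308]
tcp_rot: [0.999, -0.041, -0.0, -0.0]
contact_force: [-0.3, -0.0, 0.9]
opening: -0.002
time: 1.35
eef_pos: [0.498, -0.1082, 0.2308]
tcp_rot: [0.999, -0.041, -0.0, -0.0]
contact_force: [0.8, 0.5, 0.4]
opening: 0.002
time: 1.77
eef_pos: [0.4975, 0.0473, 0.2309]
tcp_rot: [0.999, -0.038, -0.001, -0.001]
contact_force: [-0.8, -0.5, -0.4]
opening: -0.003
```

```bash
python3 -m jog '{"travel":[[-7,37,0],[-7,37,0],[-7,37,0],[0,0,-30],[0,0,-30]],"dr":[[0,0,0],[0,0,0],[0,0,0],[0,0,0],[0,0,0]],"jaw":[255,255,255,255,255]}'
python3 -m jog '{"travel":[[0,0,-30],[0,0,-30],[0,0,-30],[0,0,-10],[0,0,0]],"dr":[[0,0,0],[0,0,0],[0,0,0],[0,0,0],[0,0,0]],"jaw":[255,255,255,255,255]}'
python3 - <<'E'
from h import *
a=read_camera("top")[110:260,195:345,::-1];b=read_camera("scene")[110:260,220:370,::-1]
cv2.imwrite("pics/a.png",np.hstack([cv2.resize(np.ascontiguousarray(x),None,fx=2.66,fy=2.66,interpolation=2) for x in(a,b)]))
s=get_state();print(s["eef_pos"],s["contact_force"])
E
```

```text
time: 2.18
eef_pos: [0.4788, 0.1546, 0.1727]
tcp_rot: [0.999, -0.039, 0.003, -0.0]
contact_force: [-0.1, 0.1, -1.1]
opening: 0.003
time: 2.6
eef_pos: [0.4749, 0.152, 0.068]
tcp_rot: [0.999, -0.041, -0.004, 0.001]
contact_force: [-1.3, -0.7, 0.5]
opening: -0.001
[0.47834242 0.15258653 0.07210497] [ 0.78544098 -0.13590961  0.24936588]
```

View pics/a.png

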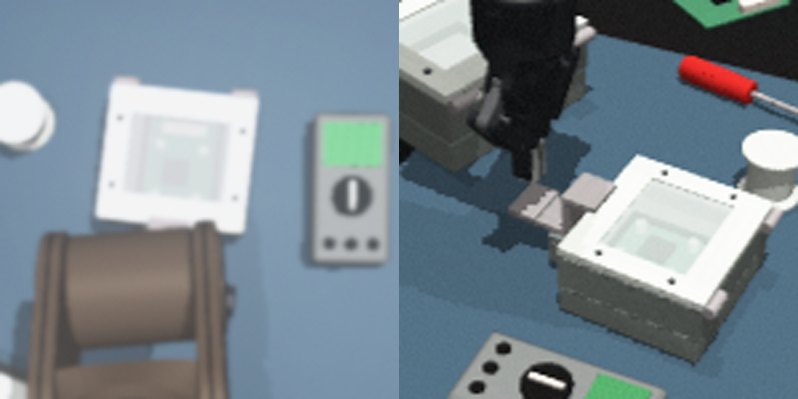

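The scene half shows the fingertips at (528,178), right over the pad at (535,205), and the lid still shut. I'll centre in y and press down gently.

```bash
python3 -m jog '{"travel":[[0,5,-9],[0,0,-9],[0,0,-6],[0,0,-3],[0,0,0]],"dr":[[0,0,0],[0,0,0],[0,0,0],[0,0,0],[0,0,0]],"jaw":[255,255,255,255,255]}'
python3 -m jog '{"travel":[[0,0,-2],[0,0,-2],[0,0,-2],[0,0,0],[0,0,0]],"dr":[[0,0,0],[0,0,0],[0,0,0],[0,0,0],[0,0,0]],"jaw":[255,255,255,255,255]}'
```

```text
time: 3.12
eef_pos: [0.4772, 0.1579, 0.0437]
tcp_rot: [0.999, -0.041, -0.001, 0.0]
contact_force: [-0.4, 1.3, 0.0]
opening: 0.002
time: 3.53
eef_pos: [0.4767, 0.158, 0.0382]
tcp_rot: [0.999, -0.041, -0.001, 0.0]
contact_force: [-5.8, 1.0, 4.5]
opening: -0.002
```

```bash
python3 -m jog '{"travel":[[0,0,-1],[0,0,-1],[0,0,0],[0,0,0],[0,0,0]],"dr":[[0,0,0],[0,0,0],[0,0,0],[0,0,0],[0,0,0]],"jaw":[255,255,255,255,255]}'
python3 - <<'E'
from h import *
a=read_camera("top")[110:260,195:345,::-1];b=read_camera("scene")[110:260,220:370,::-1]
cv2.imwrite("pics/b.png",np.hstack([cv2.resize(np.ascontiguousarray(x),None,fx=2.66,fy=2.66,interpolation=2) for x in(a,b)]))
s=get_state();print(s["eef_pos"],s["contact_force"])
E
```

```text
time: 3.95
eef_pos: [0.4763, 0.158, 0.0362]
tcp_rot: [0.999, -0.041, -0.002, 0.0]
contact_force: [-6.0, 1.2, 5.5]
opening: -0.003
[0.47629559 0.1579974  0.03615405] [-5.96470866  0.3620593   5.43565409]
```

View pics/b.png

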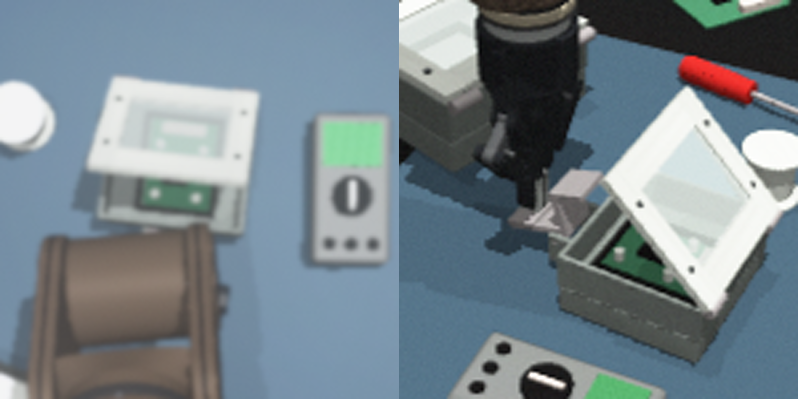

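The latch has let go: the lid is rising (front edge at scene crop (608,185) to (688,92)) and the board is in place. I'll lift straight up to about z = 0.14.

```bash
python3 -m jog '{"travel":[[0,0,0],[-3,0,5],[0,0,20],[0,0,25],[0,0,25]],"dr":[[0,0,0],[0,0,0],[0,0,0],[0,0,0],[0,0,0]],"jaw":[255,255,255,255,255]}'
python3 -m jog '{"travel":[[0,0,25],[0,0,5],[0,0,0],[0,0,0],[0,0,0]],"dr":[[0,0,0],[0,0,0],[0,0,0],[0,0,0],[0,0,0]],"jaw":[255,255,255,255,255]}'
python3 - <<'E'
from h import *
a=read_camera("top")[110:260,195:345,::-1];b=read_camera("scene")[90:240,220:370,::-1]
cv2.imwrite("pics/c.png",np.hstack([cv2.resize(np.ascontiguousarray(x),None,fx=2.66,fy=2.66,interpolation=2) for x in(a,b)]))
s=get_state();print(s["eef_pos"],s["contact_force"])
E
```

```text
time: 4.47
eef_pos: [0.4747, 0.1576, 0.1119]
tcp_rot: [0.999, -0.041, 0.001, 0.0]
contact_force: [-0.8, 0.9, -0.7]
opening: -0.001
time: 4.88
eef_pos: [0.4736, 0.1576, 0.1395]
tcp_rot: [0.999, -0.041, -0.001, 0.0]
contact_force: [-0.3, -0.4, -0.8]
opening: 0.004
[0.47350322 0.15765204 0.13937315] [-0.58178944 -0.33133805 -0.02556341]
```

View pics/c.png

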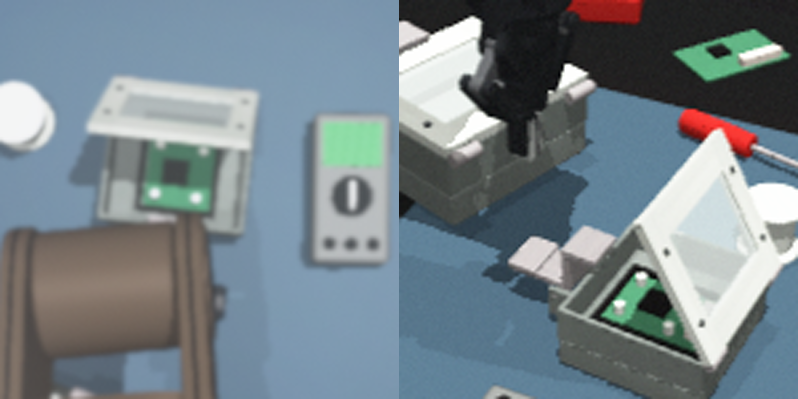

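The lid is sprung up to about 1.1 rad and the tab is back at rest. Next I'll go along the fixture's +x (0.996, -0.086): fast to near the edge, then slow while pushing.

```bash
python3 -m jog '{"travel":[[25,-2,0],[30,-3,0],[30,-3,0],[15,-1,0],[8,-1,0]],"dr":[[0,0,0],[0,0,0],[0,0,0],[0,0,0],[0,0,0]],"jaw":[255,255,255,255,255]}'
python3 -m jog '{"travel":[[8,-1,0],[8,-1,0],[8,0,0],[8,-1,0],[6,0,0]],"dr":[[0,0,0],[0,0,0],[0,0,0],[0,0,0],[0,0,0]],"jaw":[255,255,255,255,255]}'
python3 -m jog '{"travel":[[8,-1,0],[8,-1,0],[8,0,0],[8,-1,0],[0,0,0]],"dr":[[0,0,0],[0,0,0],[0,0,0],[0,0,0],[0,0,0]],"jaw":[255,255,255,255,255]}'
python3 - <<'E'
from h import *
a=read_camera("top")[80:230,195:345,::-1];b=read_camera("scene")[80:230,220:370,::-1]
cv2.imwrite("pics/d.png",np.hstack([cv2.resize(np.ascontiguousarray(x),None,fx=2.66,fy=2.66,interpolation=2) for x in(a,b)]))
s=get_state();print(s["eef_pos"],s["contact_force"])
E
```

```text
time: 5.4
eef_pos: [0.584, 0.1473, 0.1398]
tcp_rot: [0.999, -0.041, -0.001, 0.0]
contact_force: [0.0, -0.1, 0.7]
opening: 0.001
time: 5.82
eef_pos: [0.6212, 0.1448, 0.1414]
tcp_rot: [0.999, -0.041, 0.0, 0.0]
contact_force: [0.5, 0.1, -0.2]
opening: 0.007
time: 6.23
eef_pos: [0.6542, 0.1415, 0.1415]
tcp_rot: [0.999, -0.041, 0.001, -0.0]
contact_force: [-0.3, -0.3, -0.6]
opening: -0.0
[0.6529255  0.14173546 0.14121247] [-1.04558091  0.02288046 -1.4890347 ]
```

View pics/d.png

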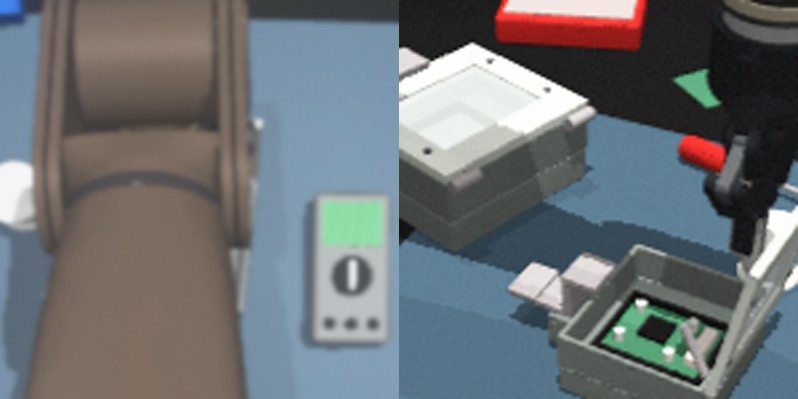

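The lid now stands about upright or slightly past, with the fingers against its inner face at (745,250). I'll push a little more, then back off.

```bash
python3 -m jog '{"travel":[[6,0,0],[6,-1,0],[6,0,0],[0,0,0],[0,0,0]],"dr":[[0,0,0],[0,0,0],[0,0,0],[0,0,0],[0,0,0]],"jaw":[255,255,255,255,255]}'
python3 -m jog '{"travel":[[-10,1,0],[-25,2,0],[-35,3,0],[-35,3,0],[-35,3,0]],"dr":[[0,0,0],[0,0,0],[0,0,0],[0,0,0],[0,0,0]],"jaw":[255,255,255,255,255]}'
python3 -m jog '{"travel":[[-35,3,15],[-10,0,20],[0,0,20],[0,0,0],[0,0,0]],"dr":[[0,0,0],[0,0,0],[0,0,0],[0,0,0],[0,0,0]],"jaw":[255,255,255,255,255]}'
python3 -m jog '{"travel":[[0,0,0],[0,0,0],[0,0,0],[0,0,0],[0,0,0]],"dr":[[0,0,0],[0,0,0],[0,0,0],[0,0,0],[0,0,0]],"jaw":[255,255,255,255,255]}'
python3 - <<'E'
from h import *
I={n:read_camera(n)[:,:,::-1] for n in("top","scene")}
for n in I: cv2.imwrite(f"pics/{n}1.png",I[n])
a=I["top"][70:220,145:345];b=I["scene"][80:230,220:420]
cv2.imwrite("pics/e.png",np.hstack([cv2.resize(np.ascontiguousarray(x),None,fx=2,fy=2,interpolation=2) for x in(a,b)]))
s=get_state();print(s["eef_pos"],s["contact_force"])
# geometric check: where lid edge projects for angles
h=np.array([.658,.142,.06]);u=np.array([.9963,-.0864,0]);v=np.array([.0864,.9963,0])
for t in(1.1,1.57,1.7,1.8,1.9):
    for sgn in(1,-1):
        X=h+.12*(-np.cos(t)*u+np.sin(t)*np.array([0,0,1]))+sgn*.065*v
        p,q=proj("top",X),proj("scene",X);print(t,sgn,((p-[145,70])*2).round(),((q-[220,80])*2+[400,0]).round())
E
```

```text
time: 6.75
eef_pos: [0.671, 0.1408, 0.1413]
tcp_rot: [0.999, -0.041, 0.0, -0.0]
contact_force: [-0.0, 0.2, -0.1]
opening: -0.003
time: 7.17
eef_pos: [0.529, 0.1529, 0.1411]
tcp_rot: [0.999, -0.041, -0.0, -0.0]
contact_force: [-0.3, 0.6, 1.4]
opening: 0.001
time: 7.58
eef_pos: [0.4864, 0.156, 0.1979]
tcp_rot: [0.999, -0.041, 0.002, -0.0]
contact_force: [0.4, 0.3, -0.1]
opening: -0.001
time: 8.0
eef_pos: [0.4854, 0.1557, 0.1954]
tcp_rot: [0.999, -0.041, -0.001, 0.0]
contact_force: [-0.7, -0.3, 0.5]
opening: 0.003
[0.48555806 0.15577581 0.19581436] [-0.37602034  0.28028739 -0.37241974]
1.1 1 [165. 171.] [641. 116.]
1.1 -1 [288. 185.] [580. 188.]
1.57 1 [169. 117.] [695. 120.]
1.57 -1 [294. 131.] [638. 195.]
1.7 1 [171. 103.] [711. 126.]
1.7 -1 [295. 117.] [655. 202.]
1.8 1 [173.  92.] [722. 131.]
1.8 -1 [296. 106.] [668. 208.]
1.9 1 [175.  82.] [734. 137.]
1.9 -1 [298.  96.] [680. 216.]
```

View pics/e.png

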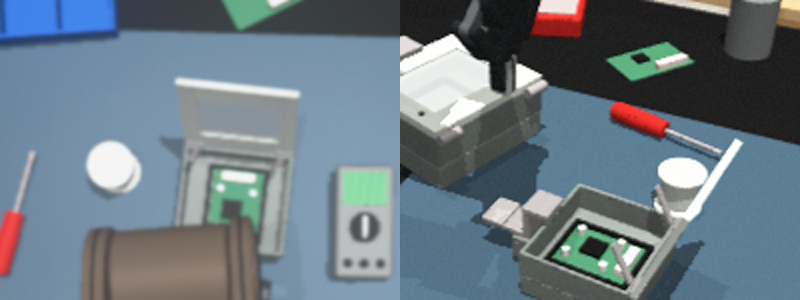

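The lid's far edge, at top crop (177,80) to (299,93), matches the 1.9 rad prediction of (175,82) to (298,96). The board is in its nest, the tab is up, and the spool, meter and screwdriver are where they started. The arm is clear, so I'm handing in after a quick stillness check.

```bash
python3 - <<'E'
from h import *
r=(slice(60,215),slice(130,345))
o=cv2.imread("pics/top1.png")[r].astype(int);n=read_camera("top")[:,:,::-1][r].astype(int);z=cv2.imread("pics/top0.png").astype(int)
print("diff",abs(n-o).mean(),(abs(n-o).max(2)>40).sum())
f=cv2.imread("pics/top1.png").astype(int)
for k,(y,x) in dict(meter=(slice(145,215),slice(305,345)),spool=(slice(138,170),slice(185,217)),scr=(slice(140,212),slice(136,166))).items():
    print(k,(abs(f-z)[y,x].max(2)>50).sum())
print(get_state()["contact_force"]); sign_off()
E
```

```text
diff 0.4378594648662166 0
meter 0
spool 0
scr 0
[-0.07954618 -0.65086496  0.13336065]
the job is handed in; nothing more can be done
```

The test fixture is open and the job is handed in at about 8 s of the 43 s allowed. I picked the smallest of the three look-alikes. I pressed its release tab with the shut fingertips until the lid sprang up, pushed the lid past upright, and backed clear.

- **Lid:** in the last picture its far edge is within about 3 enlarged-crop pixels of where a lid at the 1.9 rad stop should appear. Two successive pictures showed no motion.
- **Tab and board:** by eye, the tab is back up and the board is still in its nest.
- **Meter, spool and screwdriver:** the before and after pictures show no change around any of them.
- **Robot:** it is clear of everything and the contact force reads about zero.

No check failed. Two things disagreed slightly:
- **Pad height:** the two views put it at 38.5 mm, against the stated 44 mm. Contact came at about 44 mm.
- **Side force:** while pressing the tab I saw about 6 N sideways that I did not expect. It went away when I lifted off.

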